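# Park the slicer's sprung carriage on its stop pin

## Task

Park the table slicer's carriage half way: with the fingers, push its upright push plate towards the blade until the catch on its side has passed the stop pin, then let go so that the spring brings it back to rest against the pin. Do not let the carriage run over the blade. Leave the lemon lying untouched in the carriage, and leave the other things standing where they are; nothing is to be gripped or lifted.

Things in the scene. Friction and masses are not known exactly. Their poses are not given: they have to be found in the camera images.
- slicer: White table slicer, 290 mm long, 104 mm wide (140 mm with pin boss and spring tube), fixed to the worktop. Origin on the worktop, under the carriage; +x = direction in which the carriage is pushed (towards the blade), +y = left of that, z up. The frame reaches from x = -113 to +178 mm; behind the push plate its top lies at z = 36 mm.
- carriage (a joint): Travel of the black carriage along slicer +x, m: 0 home (its start), end 0.100. Spring drives it home: 3 N at 0, 8 N at 0.07; damper 25 N s/m. Its right-hand catch rides over the stop pin from 0.007 to 0.045; beyond 0.048 the pin is up behind it, and released it rests on the pin at 0.045. Released earlier it runs home; push again. At 0.075 its front edge is at the blade. A push needs under 12 N.
- push_face (a point): Middle of the rear face of the carriage's upright push plate, 80 mm above the worktop: push here towards slicer +x. Plate 100 mm wide, 12 mm thick, from 38 to 104 mm above the worktop; behind it 70 mm are free at home. Axes as the slicer's; moves with the carriage. The lemon lies close in front of the plate, its top 100 mm above the worktop.
- front_edge (a point): Middle of the carriage's front edge, 85 mm ahead of the push face, 42 mm above the worktop; moves with the carriage.
- blade_edge (a point): Middle of the edge of the flat steel blade across the frame, 32 mm above the worktop; fixed on the slicer, 75 mm ahead of the carriage's front edge at home.
- stop_pin (a joint): Upright sprung steel stop pin, 10 mm thick with a round top, in a boss on the slicer's right side: 0 = fully up, up to 0.020 m = pressed down. The carriage's catch presses it down in passing; it springs up by itself with 1 to 3 N.
- pin_top (a point): Top of the stop pin, 54 mm above the worktop when up, 45 mm ahead of the slicer's origin and 61 mm to its right.
- lemon: Loose yellow lemon, 72x57x58 mm, 0.1 kg, lying crosswise in the carriage's tray (walls 17 mm high); origin at the centre of its underside.
- lemon_center (a point): Centre of the lemon; at the start about 46 mm ahead of push_face and 9 mm lower.
- onion: Bystander: loose brown onion, 82x83x94 mm, right of the slicer; origin under its centre.
- lime: Bystander: loose green lime, 52x43x42 mm, right of the slicer, farther along; origin under its centre.
- salt_shaker: Bystander: glass salt shaker with grey cap, 44 mm across, 90 mm high, at the near right; origin under its centre.
- pepper_mill: Bystander: wooden pepper mill, 58 mm across, 170 mm high, at the far right; origin under its centre.
- mug: Bystander: dark grey and white mug, 82x114x97 mm, at the left; origin under its centre.
Mind the look-alikes: they are no part of the job. Leave any purple or turquoise look-alike of the lemon alone.

How it is judged:
By the outcome, as a careful person would: the job done as asked, in the order asked, and still so for the second after the job is handed in, with the robot touching nothing.
It also fails if it takes over 35 s, if anything falls off the work surface, if the arm or the gripper's body presses on something with over 40 N, if the wrist force passes 120 N, or if a joint passes its speed limit or range.

## Robot

A 7-joint arm with a two-finger parallel gripper is mounted at the origin on a cart in front of the work surface, level with it; the furniture and walls round the work are solid. World frame = base frame: x ahead of the robot, y to its left, z up, the work surface at z = 0. Lengths are in m, angles in degrees, forces in N, time in s.
With the tool pointing down it reaches from about 0.425 to 0.825 m from the base axis. Payload 3.6 kg.
Tool frame: the origin (TCP) lies midway between the tips of the shut fingers; the grasp point (between the pads) lies 19 mm behind it; z points along the fingers, y is the line along which they close (so a half turn about z gives the same grasp; the last joint's range is limited). The gripper opens to 85 mm and grips with 20 to 120 N. Pads are 22 mm wide; open, the fingers measure 114 mm over their backs; the gripper's body (76 mm by 85 mm) begins 54 mm behind the grasp point. The pads swing forward as they close: fully open they stand 13 mm farther back than shut.
Start: joints at [-78.237, 35.231, -0.722, 81.555, 0.464, 63.22, -2.315], TCP at [0.149, 0.633, 0.231] pointing down, gripper open.
Joint ranges: [-178.69, 178.69], [-17.37, 117.87], [-77.05, 75.6], [15.02, 138.74], [-78.02, 258.01], [0.78, 113.62], [-162.83, 162.83]. Speed limits (degrees/s): [159.86, 159.86, 180, 180, 180, 180, 180].

## Interface

Orientations are given as [roll, pitch, yaw] about the fixed x, y, z axes, in that order (R = Rz(yaw) Ry(pitch) Rx(roll)).
In Python, from workcell import state, eyes, env gives the robot as it stands.
- The arm moves only by the tool drive_tool, never from a script. Its argument "series" is a list of rows, each an object with "xyz": the shift along the tool's x, y, z in units of 50 mm (1.0 is 50 mm), a list of three; "yaw": the turn about the tool's z in units of 5 degrees (1.0 is 5 degrees); "hand": the opening, from 0 (shut) to 1 (fully open). A call has 1 to 8 rows; each row is the pose to reach, as a shift and turn from the pose commanded when the call began, along the tool's axes at that moment; what a row does not reach only later rows make up. A row lasts 1/10 s, in which the tool goes at most 50 mm and 8.59 degrees, less where a joint would pass 70% of its speed; a pose out of reach is approached as far as the arm can. A call with a gripper value outside its range is refused whole. The fingers move at their own pace and stop on an object; "newtons" is the grip in N (left out, the last holds). Time passes only in rows, so rows that repeat a pose let the fingers close. It gives the time, the measured TCP pose, the force, the opening and the grip force at its end, in the units of the state.
- state(): the state, without advancing time (a new reading comes with each control period).
- eyes.read_camera(name): name is "scene" or "top" or "wrist"; returns a dict with "img" (420x560x3 uint8, red, green, blue), "fx", "fy", "cx", "cy" (pixels), "pose" (4x4, takes a point from camera to world coordinates); the wrist camera has in their place "mount" (4x4, takes a point from camera to tool coordinates, whose origin is the TCP and whose axes are the flange's). Camera axes: x right, y up, looking along -z (the intrinsics and any distortion apply to the point x, -y, -z); pixel columns grow to the right and rows downward; lengths in m; the calibration is good to about 2 mm. The wrist camera is an equidistant fisheye: a pixel r from the principal point sees the ray r / f radians off the axis. A picture is of the moment at which its call begins: read the wrist's pose just before it. There is no depth.
- env.job_done(): hands the job in; it is judged then, once.
Trained networks look in a picture, given as the dict that the camera call returned (one of the last four; its "shot" number tells which), for a name from the list of things; names that differ only in an ending like _2 or _b are one class to them, and where a whole thing is asked for, a point or a joint stands for the part that bears it (a point fixed in the world has none). Each returns a list of dicts, best first, with "score" (0 to 1); they miss things now and then, are a little off and sometimes report something else, mostly with a low value. They report only what shows in the picture. A call takes as long as a camera call. They do not tell look-alikes from the thing itself.
- eyes.look_for(query, picture): "centre" ([column, row] in pixels, amid what is visible of it).
The state is a dict: "t": time; "joints": joint angles; "joint_vel": joint speeds; "joint_efforts": joint torques, N m; "tool_pos": TCP position; "tool_rot": TCP orientation; "force": force on the tool from outside, world axes, zero at the start; "ft_torque": the same for the moment, N m; "opening": finger opening in m; "gripper_force": force on a finger pad.
Only numpy, scipy, OpenCV 4.12 (cv2) and the standard library are available. Lean on these libraries where they do the work, as an engineer would, in place of code of your own. Each camera call takes 0.05 s, during which the arm holds its last target. There are 200 camera calls.

## Working session

There is one attempt and no reset: what is moved stays moved. The work goes in short steps, Python scripts to look and compute and a tool call to move; the robot and the scene stay as the last step left them, time stands still between calls to the robot, and variables do not carry over. Pictures are saved under pics/ and viewed, at most 10 in all, crops included, and the job is handed in when it is done.

Besides the shell and the picture viewer there is one more tool, called after "Emit:" as name([rows], argument=value, ...), one row to a line, values as JSON. drive_tool: Moves the arm, as the interface text tells. Its arguments: {"type":"object","properties":{"series":{"type":"array","items":{"type":"object","properties":{"xyz":{"type":"array","items":{"type":"number"}},"yaw":{"type":"number"},"hand":{"type":"number"}}}},"newtons":{"type":"number"}},"required":["series"]}

```bash
mkdir -p pics
cat > h.py <<'E'
import numpy as np, cv2
from workcell import state, eyes, env
def shot(n,f=None):
    p=eyes.read_camera(n)
    if f: cv2.imwrite('pics/'+f,p['img'][:,:,::-1])
    return p
def proj(p,X):
    T=np.linalg.inv(np.array(p['pose'])); c=(T[:3,:3]@np.array(X).T).T+T[:3,3]
    return np.c_[p['cx']+p['fx']*c[:,0]/-c[:,2], p['cy']+p['fy']*c[:,1]/c[:,2]]
def ray(p,u,z):
    d=np.array([(u[0]-p['cx'])/p['fx'],-(u[1]-p['cy'])/p['fy'],-1.])
    T=np.array(p['pose']); d=T[:3,:3]@d; o=T[:3,3]
    return o+d*(z-o[2])/d[2]
E
python3 - <<'E'
from h import *
s=state(); print(s)
hz=dict(slicer=.03,push_face=.08,front_edge=.042,blade_edge=.032,pin_top=.054,lemon=.07,lemon_center=.071,onion=.045,lime=.02,salt_shaker=.045,pepper_mill=.085,mug=.05)
for n in('scene','top'):
    p=shot(n,n+'1.png'); print(n,[ (k,v) for k,v in p.items() if k not in('img','pose')], np.round(p['pose'],3).tolist())
    for q,z in hz.items():
        r=eyes.look_for(q,p)
        print(q,[(np.round(a['centre']).tolist(),round(a['score'],2),np.round(ray(p,a['centre'],z),3).tolist()) for a in r[:3]])
E
```

```text
{'t': 0.0, 'joints': array([-78.23801742,  35.28927332,  -0.72263733,  81.6415804 ,
         0.46358429,  63.22052707,  -2.31439497]), 'joint_vel': array([ 0.10111523,  0.02586677,  0.05388464, -0.02457666, -0.04139034,
        0.06503981, -0.00512   ]), 'joint_efforts': array([-5.64984039e-04, -4.69225788e+01,  2.58853901e-01, -1.71040928e+01,
        9.94557951e-03,  9.49072593e-03,  1.39406345e-05]), 'tool_pos': array([0.14912842, 0.63186679, 0.23013641]), 'tool_rot': array([-1.79851494e+02,  1.85496002e-03,  1.66723437e+02]), 'force': array([ 0.11848363,  0.02496936, -0.36777593]), 'ft_torque': array([ 0.0213506 , -0.00911474,  0.0136392 ]), 'gripper_force': 0.0, 'opening': 0.08540159406862681}
scene [('fx', 471.12305561454406), ('fy', 471.12305561454406), ('cx', 271.9577784404943), ('cy', 212.48871283818258), ('shot', 1)] [[-0.728, 0.561, -0.395, -0.077], [-0.686, -0.595, 0.419, 0.579], [0.0, 0.575, 0.818, 1.308], [0.0, 0.0, 0.0, 1.0]]
slicer []
push_face []
front_edge [([259.0, 243.0], 0.84, [0.482, 0.044, 0.042]), ([256.0, 237.0], 0.66, [0.507, 0.033, 0.042])]
blade_edge [([24
[... 1221 characters left out ...]
49, 0.071, 0.032])]
pin_top []
lemon [([325.0, 232.0], 0.92, [0.421, -0.164, 0.07]), ([361.0, 279.0], 0.69, [0.293, -0.266, 0.07]), ([251.0, 202.0], 0.56, [0.499, 0.047, 0.07])]
lemon_center [([250.0, 202.0], 0.94, [0.5, 0.051, 0.071]), ([346.0, 196.0], 0.87, [0.525, -0.223, 0.071]), ([360.0, 280.0], 0.79, [0.289, -0.264, 0.071])]
onion [([293.0, 171.0], 0.65, [0.6, -0.07, 0.045]), ([241.0, 206.0], 0.33, [0.491, 0.076, 0.045])]
lime [([252.0, 156.0], 0.55, [0.65, 0.052, 0.02])]
salt_shaker [([411.0, 230.0], 0.78, [0.436, -0.419, 0.045])]
pepper_mill [([412.0, 177.0], 0.6, [0.585, -0.412, 0.085])]
mug [([147.0, 203.0], 0.66, [0.491, 0.348, 0.05]), ([245.0, 210.0], 0.25, [0.479, 0.065, 0.05])]
```

```bash
cd pics
python3 - <<'E'
import cv2
a=cv2.imread('top1.png')[110:320,130:390]; cv2.imwrite('top1c.png',cv2.resize(a,None,fx=2.9,fy=2.85,interpolation=cv2.INTER_CUBIC)[:600])
a=cv2.imread('scene1.png')[130:330,150:400]; cv2.imwrite('scene1c.png',cv2.resize(a,None,fx=3,fy=3,interpolation=cv2.INTER_CUBIC))
E
```

```text
(no output)
```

View pics/top1c.png

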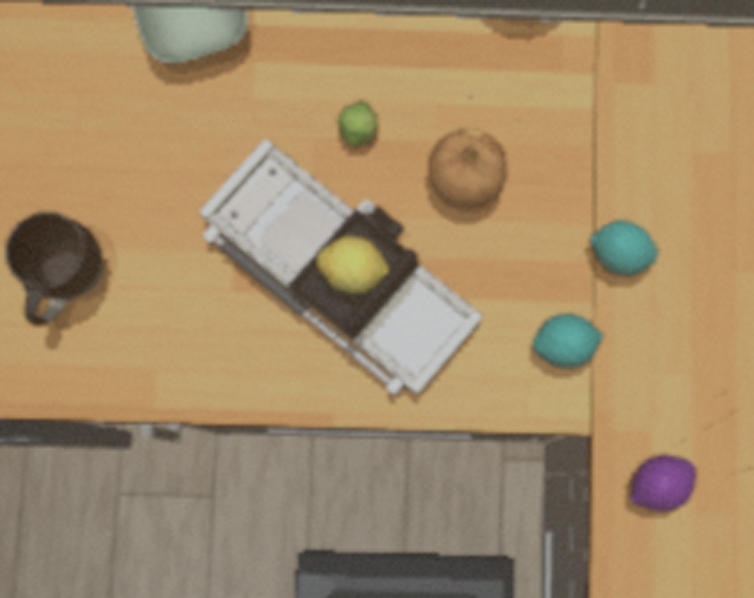

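View pics/scene1c.png

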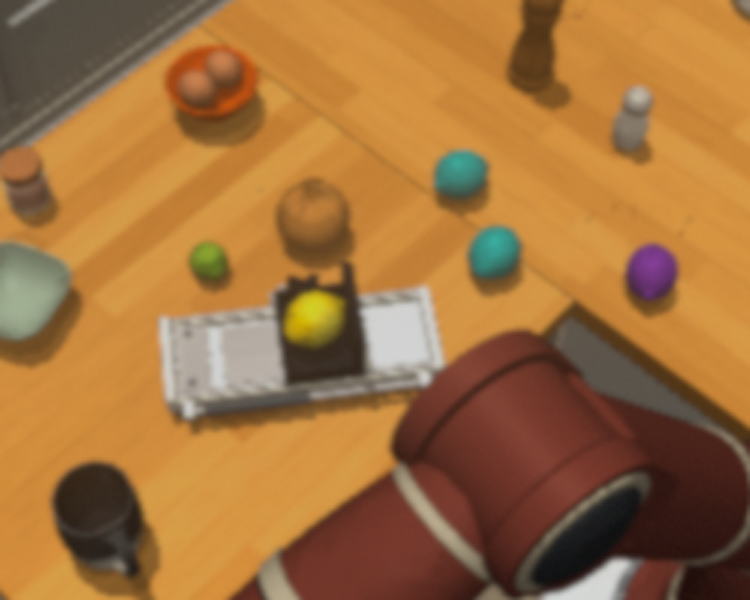

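The top crop shows the slicer running diagonally, with its rear frame corners at about (481,317) and (415,393) and its front corners at (267,142) and (202,213). The carriage and lemon are around (355,265), and the pin boss at (370,207). The scene crop shows the push plate on the robot's right, so the push goes up-left in the top view. The turquoise and purple look-alikes are outside the slicer.

```bash
cat > fit.py <<'E'
from h import *
from scipy.optimize import least_squares
pt,ps=shot('top'),shot('scene')
X=np.array([[-.113,-.052,.036],[-.113,.052,.036],[.178,-.052,.036],[.178,.052,.036]])
ut=np.array([[481,317],[415,393],[267,142],[202,213]])/[2.9,2.85]+[130,110]
us=np.array([[430,288],[441,370],[163,320],[172,408]])/3+[150,130]
def W(q,P): c,s=np.cos(q[2]),np.sin(q[2]); P=np.array(P); return np.c_[P[:,0]*c-P[:,1]*s+q[0],P[:,0]*s+P[:,1]*c+q[1],P[:,2]]
f=lambda q:np.r_[(proj(pt,W(q,X))-ut).ravel(),(proj(ps,W(q,X))-us).ravel()]
r=least_squares(f,[.47,.05,.9]); q=r.x
print(q[:2],np.degrees(q[2]),np.round(f(q),1))
P=[[-.0,0,.08]]
# lemon centre -> push face relative to slicer frame
for n,p in(('top',pt),('scene',ps)):
    for k in('lemon_center','blade_edge','front_edge','pin_top'):
        z=dict(lemon_center=.071,blade_edge=.032,front_edge=.042,pin_top=.054)[k]
        for a in eyes.look_for(k,p)[:2]:
            w=ray(p,a['centre'],z); d=w[:2]-q[:2]; c,s=np.cos(q[2]),np.sin(q[2])
            print(n,k,round(a['score'],2),np.round(w,3),'slicer frame',np.round([d@[c,s],d@[-s,c]],3))
for n,p in(('top',pt),('scene',ps)):
    im=cv2.resize(p['img'][:,:,::-1],None,fx=3,fy=3,interpolation=cv2.INTER_CUBIC)
    def d(Q,col): 
        for u in proj(p,W(q,Q)): cv2.circle(im,tuple(np.int32(np.round(u*3+1))),3,col,-1)
    d(X,(0,0,255)); d([[.045,-.061,.054]],(255,0,255))
    for x0 in (-.043,): d([[x0,-.05,.104],[x0,.05,.104],[x0+.085,-.05,.042],[x0+.085,.05,.042]],(255,255,0)); d([[x0+.16,-.04,.032],[x0+.16,.04,.032]],(0,255,0))
    o=(490,380) if n=='top' else (450,480); cv2.imwrite(f'pics/fit_{n}.png',im[o[1]:o[1]+500,o[0]:o[0]+560])
E
python3 fit.py
```

```text
[0.48091227 0.03617788] 51.57161431438903 [ 0.4  0.5  0.1  1.2 -0.9 -0.7 -1.9  0.5  0.3 -0.9  2.3 -0.7 -0.7 -0.6
 -1.6 -1.5]
top lemon_center 0.85 [ 0.285 -0.263  0.071] slicer frame [-0.357 -0.033]
top lemon_center 0.79 [ 0.518 -0.221  0.071] slicer frame [-0.179 -0.189]
top blade_edge 0.56 [0.496 0.079 0.032] slicer frame [0.043 0.015]
top front_edge 0.86 [0.484 0.033 0.042] slicer frame [-0.    -0.004]
top pin_top 0.66 [0.496 0.049 0.054] slicer frame [ 0.02  -0.004]
scene lemon_center 0.84 [0.498 0.043 0.071] slicer frame [ 0.016 -0.009]
scene lemon_center 0.76 [ 0.523 -0.2    0.071] slicer frame [-0.159 -0.18 ]
scene blade_edge 0.57 [0.509 0.075 0.032] slicer frame [0.048 0.001]
scene front_edge 0.76 [0.473 0.049 0.042] slicer frame [0.006 0.014]
```

```bash
cd pics; python3 -c "
import cv2,numpy as np
a=cv2.imread('fit_top.png');b=cv2.imread('fit_scene.png')
cv2.imwrite('fit.png',np.hstack([a[:,:400],b[:,:400]]))"
```

```text
(no output)
```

View pics/fit.png

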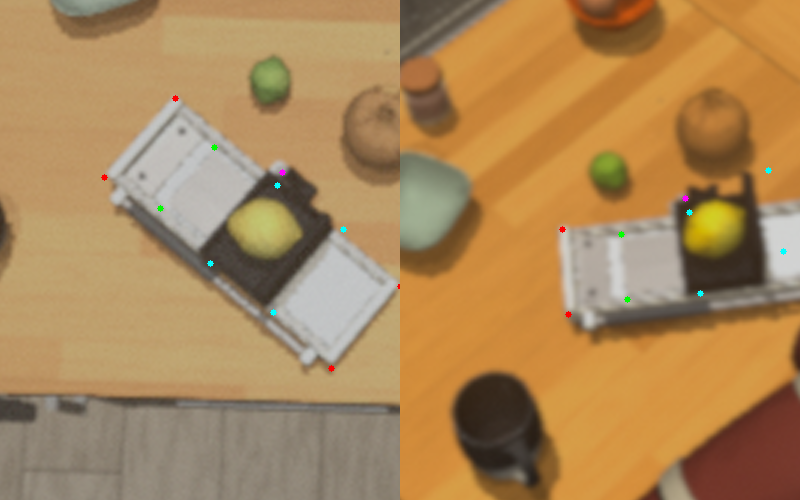

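The fit agrees with the pin, the blade and the frame corners. The push face lies at about slicer x = -0.03 at home. Next I'll work out the moves, with shut fingers and the tool's x axis along slicer +x.

```bash
cat > go.py <<'E'
import sys; from h import *
from scipy.spatial.transform import Rotation as Ro
Q=[.4809,.0362,np.radians(51.57)]
def rel(T):  # T: list of (x,y,z,yaw)
    s=state(); R=Ro.from_euler('xyz',s['tool_rot'],degrees=True).as_matrix()
    print('at',np.round(s['tool_pos'],4),np.round(s['tool_rot'],1),'F',np.round(s['force'],1),'t',s['t'])
    for x,y,z,w in T: print(np.round(R.T@(np.array([x,y,z])-s['tool_pos'])/.05,2),'yaw',round(-(((w-s['tool_rot'][2])+180)%360-180)/5,2))
def S(x,y,z): c,s=np.cos(Q[2]),np.sin(Q[2]); return (Q[0]+x*c-y*s,Q[1]+x*s+y*c,z,51.57)
E
python3 - <<'E'
from go import *
rel([(.38,.42,.24,120),(.46,.2,.24,70),S(-.068,0,.2),S(-.068,0,.065)]); print(S(-.068,0,.065))
E
```

```text
at [0.1493 0.6326 0.2313] [-180.    -0.   166.7] F [-0.   0.  -0.1] t 1.8
[-5.47 -3.08 -0.17] yaw 9.34
[-8.04 -6.99 -0.17] yaw 19.34
[ -8.62 -11.32   0.63] yaw 23.03
[ -8.62 -11.32   3.33] yaw 23.03
(np.float64(0.43863405354869056), np.float64(-0.01706903200336051), 0.065, 51.57)
```

Emit:
drive_tool([
  {"xyz":[-0.8,-0.4,0],"yaw":1.3,"hand":0},
  {"xyz":[-1.6,-0.9,0],"yaw":2.8,"hand":0},
  {"xyz":[-2.5,-1.4,0],"yaw":4.3,"hand":0},
  {"xyz":[-3.4,-1.9,0],"yaw":5.8,"hand":0},
  {"xyz":[-4.2,-2.4,-0.1],"yaw":7.3,"hand":0},
  {"xyz":[-5.0,-2.9,-0.1],"yaw":8.8,"hand":0},
  {"xyz":[-5.5,-3.4,-0.1],"yaw":10.3,"hand":0},
  {"xyz":[-5.9,-4.0,-0.1],"yaw":11.8,"hand":0},
])

```text
t: 2.6
tool_pos: [0.3924, 0.3687, 0.2366]
tool_rot: [179.9, -0.0, 107.3]
force: [0.1, -0.5, 0.3]
opening: -0.0001
gripper_force: 0.0
```

Run:
```python
from go import *
rel([(.46,.2,.22,75),S(-.068,0,.2),S(-.068,0,.065)])
```

```text
at [0.3924 0.3687 0.2366] [179.9  -0.  107.3] F [ 0.1 -0.5  0.3] t 2.6
[-3.62  0.29  0.33] yaw 6.46
[-7.64 -1.41  0.73] yaw 11.15
[-7.64 -1.42  3.43] yaw 11.15
```

Emit:
drive_tool([
  {"xyz":[-0.9,0.1,0],"yaw":1.4},
  {"xyz":[-1.8,0.1,0],"yaw":2.8},
  {"xyz":[-2.7,0.2,0],"yaw":4.2},
  {"xyz":[-3.6,0.2,0],"yaw":5.6},
  {"xyz":[-4.5,0,0],"yaw":7.0},
  {"xyz":[-5.4,-0.4,0.1],"yaw":8.4},
  {"xyz":[-6.2,-0.8,0.2],"yaw":9.8},
  {"xyz":[-6.8,-1.1,0.3],"yaw":10.8},
])

```text
$.series[0]: bad value
```

Emit:
drive_tool([
  {"xyz":[0,0,0]},
  {"xyz":[0,0,0]},
])

```text
$.series[0]: bad value
```

Run:
```python
from go import *
rel([S(-.068,0,.2),S(-.068,0,.15),S(-.068,0,.065)])
```

```text
at [0.3924 0.3687 0.2366] [179.9  -0.  107.3] F [ 0.1 -0.5  0.3] t 2.6
[-7.64 -1.41  0.73] yaw 11.15
[-7.64 -1.42  1.73] yaw 11.15
[-7.64 -1.42  3.43] yaw 11.15
```

All the fields are required in every row.

Emit:
drive_tool([
  {"xyz":[-0.9,0.1,0],"yaw":1.4,"hand":0},
  {"xyz":[-1.8,0.1,0],"yaw":2.8,"hand":0},
  {"xyz":[-2.7,0.2,0],"yaw":4.2,"hand":0},
  {"xyz":[-3.6,0.2,0],"yaw":5.6,"hand":0},
  {"xyz":[-4.5,0,0],"yaw":7.0,"hand":0},
  {"xyz":[-5.4,-0.4,0.1],"yaw":8.4,"hand":0},
  {"xyz":[-6.2,-0.8,0.2],"yaw":9.8,"hand":0},
  {"xyz":[-6.8,-1.1,0.3],"yaw":10.8,"hand":0},
])

```text
t: 3.4
tool_pos: [0.441, 0.0265, 0.2216]
tool_rot: [179.9, -0.0, 53.3]
force: [1.4, 0.1, -0.8]
opening: -0.0001
gripper_force: 0.0
```

Emit:
drive_tool([
  {"xyz":[0,0,0],"yaw":0,"hand":0},
  {"xyz":[0,0,0],"yaw":0,"hand":0},
])

```text
t: 3.6
tool_pos: [0.4417, 0.0293, 0.2215]
tool_rot: [180.0, -0.0, 53.7]
force: [0.2, 1.1, 0.1]
opening: -0.0002
gripper_force: 0.0
```

Run:
```python
from go import *
rel([S(-.068,0,.2),S(-.068,0,.15),S(-.068,0,.065)])
```

```text
at [0.4417 0.0293 0.2215] [180.   -0.   53.7] F [0.2 1.1 0.1] t 3.6
[-0.78  0.5   0.43] yaw 0.42
[-0.79  0.5   1.43] yaw 0.42
[-0.79  0.5   3.13] yaw 0.42
```

Emit:
drive_tool([
  {"xyz":[-0.4,0.25,0.2],"yaw":0.2,"hand":0},
  {"xyz":[-0.8,0.5,0.5],"yaw":0.4,"hand":0},
  {"xyz":[-0.8,0.5,0.9],"yaw":0.4,"hand":0},
  {"xyz":[-0.8,0.5,1.3],"yaw":0.4,"hand":0},
  {"xyz":[-0.8,0.5,1.5],"yaw":0.4,"hand":0},
  {"xyz":[-0.8,0.5,1.5],"yaw":0.4,"hand":0},
])

```text
t: 4.2
tool_pos: [0.4378, -0.0161, 0.1453]
tool_rot: [-179.9, 0.1, 51.9]
force: [-0.4, -0.6, -0.8]
opening: 0.0002
gripper_force: 0.0
```

Run:
```python
from go import *
rel([S(-.068,0,.065)])
a=shot('wrist'); b=shot('scene')
cv2.imwrite('pics/w.png',np.hstack([cv2.resize(a['img'],(440,330)),cv2.resize(b['img'][130:310,180:360],(330,330))])[:,:,::-1])
print(np.round(a['mount'],3).tolist())
```

```text
at [ 0.4378 -0.0161  0.1453] [-1.799e+02  1.000e-01  5.190e+01] F [-0.4 -0.6 -0.8] t 4.2
[-0.    0.03  1.61] yaw 0.06
[[0.001, 0.963, 0.268, 0.068], [1.0, -0.001, -0.001, 0.001], [-0.001, 0.268, -0.963, -0.143], [0.0, 0.0, 0.0, 1.0]]
```

View pics/w.png

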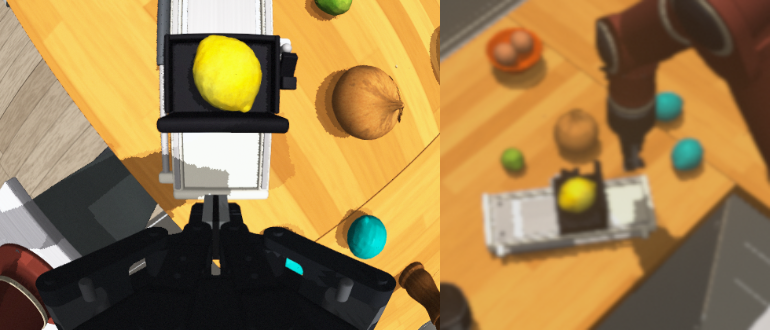

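The wrist view shows the plate top as a black bar from (160,123) to (288,123). Its rear edge is at about row 132, and the shut fingers are below it around column 213. I'll measure it with the fisheye model.

Run:
```python
from go import *
a=shot('wrist'); s=state(); M=np.array(a['mount']); R=Ro.from_euler('xyz',s['tool_rot'],degrees=True).as_matrix(); o=s['tool_pos']
f=a['fx']; print(f,a['cx'],a['cy'])
def back(u,z):
    v=np.array([u[0]-a['cx'],u[1]-a['cy']]); r=np.hypot(*v); th=r/f
    d=np.array([np.sin(th)*v[0]/r,-np.sin(th)*v[1]/r,-np.cos(th)])
    d=R@M[:3,:3]@d; p=R@M[:3,3]+o; w=p+d*(z-p[2])/d[2]; e=w[:2]-Q[:2]; c,k=np.cos(Q[2]),np.sin(Q[2])
    return np.round([*w[:2],e@[c,k],e@[-k,c]],4)
def fw(X):
    c=M[:3,:3].T@(np.array(X)-M[:3,3]); th=np.arctan2(np.hypot(c[0],c[1]),-c[2]); h=np.hypot(c[0],c[1]); return a['cx']+f*th*c[0]/h, a['cy']-f*th*c[1]/h
print('tcp px (in 440x330)',np.array(fw([0,0,0]))*440/560)
k=560/440
for n,u,z in [('plate rearL',(160,132),.104),('plate rearR',(288,132),.104),('plate frontL',(160,115),.104),('plate frontR',(288,115),.104),('frame rearL',(173,195),.036),('frame rearR',(269,195),.036),('pin?',(286,44),.054),('lemon c',(228,73),.071)]: print(n,back((u[0]*k,u[1]*k),z))
```

```text
325.19226210127806 274.24030355214234 209.21992261070426
tcp px (in 440x330) [213.97621871 208.18986899]
plate rearL [ 0.4326  0.0402 -0.0269  0.0403]
plate rearR [ 0.5082 -0.0188 -0.0261 -0.0556]
plate frontL [ 0.4408  0.0499 -0.0142  0.0399]
plate frontR [ 0.5157 -0.0084 -0.0133 -0.0549]
frame rearL [ 0.3808 -0.0185 -0.105   0.0445]
frame rearR [ 0.4625 -0.0831 -0.1048 -0.0597]
pin? [ 0.5646  0.035   0.0511 -0.0664]
lemon c [ 0.5017  0.0441  0.0191 -0.0114]
```

Emit:
drive_tool([
  {"xyz":[0,0.15,0.3],"yaw":0,"hand":0},
  {"xyz":[0,0.15,0.7],"yaw":0,"hand":0},
  {"xyz":[0,0.15,1.1],"yaw":0,"hand":0},
  {"xyz":[0,0.15,1.4],"yaw":0,"hand":0},
  {"xyz":[0,0.15,1.55],"yaw":0,"hand":0},
  {"xyz":[0,0.15,1.6],"yaw":0,"hand":0},
  {"xyz":[0,0.15,1.6],"yaw":0,"hand":0},
])

```text
t: 5.05
tool_pos: [0.4444, -0.0221, 0.0668]
tool_rot: [180.0, -0.0, 51.7]
force: [-0.4, -0.5, 0.4]
opening: -0.0
gripper_force: 0.0
```

Emit:
drive_tool([
  {"xyz":[0.1,0,0],"yaw":0,"hand":0},
  {"xyz":[0.2,0,0],"yaw":0,"hand":0},
  {"xyz":[0.3,0,0],"yaw":0,"hand":0},
  {"xyz":[0.4,0,0],"yaw":0,"hand":0},
  {"xyz":[0.4,0,0],"yaw":0,"hand":0},
])

```text
t: 5.55
tool_pos: [0.4571, -0.0054, 0.0664]
tool_rot: [180.0, -0.0, 51.8]
force: [1.4, 0.4, 0.9]
opening: -0.0001
gripper_force: 0.0
```

Emit:
drive_tool([
  {"xyz":[0.05,0,0],"yaw":0,"hand":0},
  {"xyz":[0.1,0,0],"yaw":0,"hand":0},
  {"xyz":[0.15,0,0],"yaw":0,"hand":0},
  {"xyz":[0.2,0,0],"yaw":0,"hand":0},
  {"xyz":[0.2,0,0],"yaw":0,"hand":0},
])

```text
t: 6.05
tool_pos: [0.4625, 0.0014, 0.0663]
tool_rot: [-180.0, 0.0, 51.7]
force: [-0.3, 0.4, 0.3]
opening: 0.0001
gripper_force: 0.0
```

Emit:
drive_tool([
  {"xyz":[0.05,0,0],"yaw":0,"hand":0},
  {"xyz":[0.1,0,0],"yaw":0,"hand":0},
  {"xyz":[0.1,0,0],"yaw":0,"hand":0},
])

```text
t: 6.35
tool_pos: [0.4652, 0.0049, 0.0663]
tool_rot: [-180.0, 0.1, 51.7]
force: [-2.9, -3.0, 0.9]
opening: 0.0002
gripper_force: 1.9
```

Emit:
drive_tool([
  {"xyz":[0.05,0,0],"yaw":0,"hand":0},
  {"xyz":[0.1,0,0],"yaw":0,"hand":0},
  {"xyz":[0.1,0,0],"yaw":0,"hand":0},
])

```text
t: 6.65
tool_pos: [0.4685, 0.009, 0.0663]
tool_rot: [-180.0, 0.0, 51.7]
force: [-2.4, -3.6, 1.7]
opening: 0.0001
gripper_force: 2.2
```

Contact came at TCP slicer x of about -0.037, as expected, so I'm pushing on by about 51 mm in total, gently.

Emit:
drive_tool([
  {"xyz":[0.05,0,0],"yaw":0,"hand":0},
  {"xyz":[0.12,0,0],"yaw":0,"hand":0},
  {"xyz":[0.2,0,0],"yaw":0,"hand":0},
  {"xyz":[0.28,0,0],"yaw":0,"hand":0},
  {"xyz":[0.36,0,0],"yaw":0,"hand":0},
  {"xyz":[0.44,0,0],"yaw":0,"hand":0},
  {"xyz":[0.52,0,0],"yaw":0,"hand":0},
  {"xyz":[0.6,0,0],"yaw":0,"hand":0},
])

```text
t: 7.45
tool_pos: [0.4857, 0.031, 0.0663]
tool_rot: [-179.9, 0.2, 51.6]
force: [-4.4, -7.4, 4.2]
opening: -0.0
gripper_force: 4.3
```

Emit:
drive_tool([
  {"xyz":[0.08,0,0],"yaw":0,"hand":0},
  {"xyz":[0.16,0,0],"yaw":0,"hand":0},
  {"xyz":[0.24,0,0],"yaw":0,"hand":0},
  {"xyz":[0.3,0,0],"yaw":0,"hand":0},
  {"xyz":[0.36,0,0],"yaw":0,"hand":0},
  {"xyz":[0.4,0,0],"yaw":0,"hand":0},
  {"xyz":[0.4,0,0],"yaw":0,"hand":0},
])

```text
t: 8.15
tool_pos: [0.4986, 0.0473, 0.0663]
tool_rot: [-180.0, 0.1, 51.7]
force: [-4.4, -5.7, 4.4]
opening: -0.0001
gripper_force: 3.5
```

Run:
```python
from go import *
rel([S(.022,-.007,.0665)])
a=shot('wrist'); b=shot('scene')
cv2.imwrite('pics/w2.png',np.hstack([cv2.resize(a['img'],(440,330)),cv2.resize(b['img'][130:310,180:360],(330,330))])[:,:,::-1])
```

```text
at [0.4986 0.0473 0.0663] [-1.80e+02  1.00e-01  5.17e+01] F [-4.4 -5.7  4.4] t 8.15
[ 0.05  0.   -0.  ] yaw 0.02
```

View pics/w2.png

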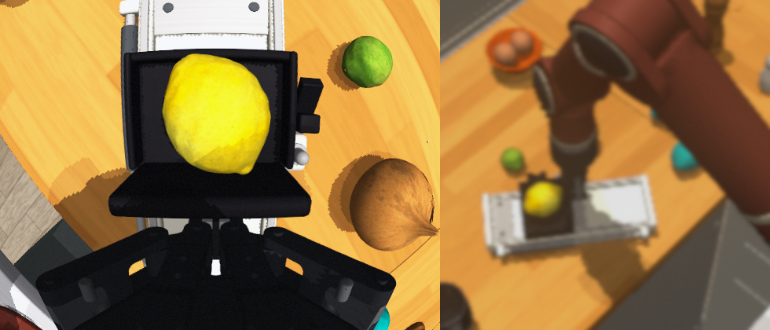

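The wrist view shows the steel pin up at (302,158), behind the catch at (310,122). The lemon is still lying in the tray. Travel is about 57 mm, short of the blade. Now I'll back off gently.

Emit:
drive_tool([
  {"xyz":[-0.04,0,0],"yaw":0,"hand":0},
  {"xyz":[-0.1,0,0],"yaw":0,"hand":0},
  {"xyz":[-0.16,0,0],"yaw":0,"hand":0},
  {"xyz":[-0.22,0,0],"yaw":0,"hand":0},
  {"xyz":[-0.28,0,0],"yaw":0,"hand":0},
  {"xyz":[-0.36,0,0],"yaw":0,"hand":0},
  {"xyz":[-0.5,0,0],"yaw":0,"hand":0},
  {"xyz":[-0.7,0,0],"yaw":0,"hand":0},
])

```text
t: 9.05
tool_pos: [0.4786, 0.0221, 0.0663]
tool_rot: [180.0, -0.1, 51.9]
force: [-1.0, -0.2, -0.1]
opening: -0.0001
gripper_force: 0.0
```

Emit:
drive_tool([
  {"xyz":[-0.2,0,0],"yaw":0,"hand":0},
  {"xyz":[-0.3,0,-0.2],"yaw":0,"hand":0},
  {"xyz":[-0.3,0,-0.6],"yaw":0,"hand":0},
  {"xyz":[-0.3,0,-1.1],"yaw":0,"hand":0},
  {"xyz":[-0.3,0,-1.6],"yaw":0,"hand":0},
  {"xyz":[-0.3,0,-1.9],"yaw":0,"hand":0},
  {"xyz":[-0.3,0,-2],"yaw":0,"hand":0},
  {"xyz":[-0.3,0,-2],"yaw":0,"hand":0},
])

```text
t: 9.85
tool_pos: [0.4689, 0.0093, 0.1671]
tool_rot: [179.9, -0.1, 51.7]
force: [-1.0, -0.4, -0.2]
opening: -0.0001
gripper_force: 0.0
```

Run:
```python
from go import *
rel([])
a=shot('wrist'); b=shot('scene')
cv2.imwrite('pics/w3.png',np.hstack([cv2.resize(a['img'],(440,330)),cv2.resize(b['img'][130:310,180:360],(330,330))])[:,:,::-1])
```

```text
at [0.4689 0.0093 0.1671] [ 1.799e+02 -1.000e-01  5.170e+01] F [-1.  -0.4 -0.2] t 9.85
```

View pics/w3.png

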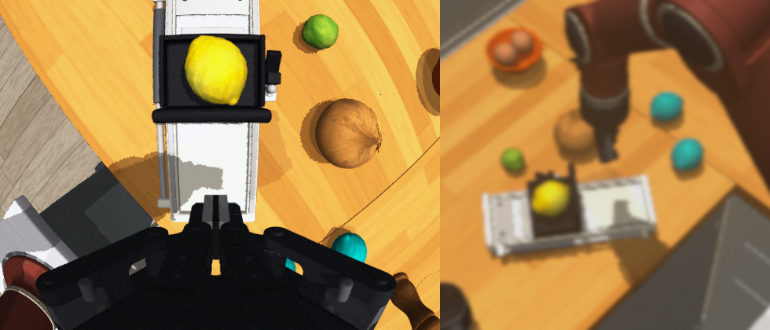

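The carriage now rests with its catch on the pin at (270,88). The plate is well ahead of its home position, the lemon lies in the tray, and the arm is clear. Handing in.

```bash
python3 -c "
from h import *
print(env.job_done())"
```

```text
the job is handed in; nothing more can be done
None
```

The carriage is parked against the stop pin about half way, short of the blade; the lemon is still in the tray, the other things were not touched, and the job is handed in.

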